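# Open the battery bay of a set lamp

### The arm

A 7-joint arm with a two-finger parallel gripper is mounted at the origin on the work surface. World frame = base frame: x ahead of the robot, y to its left, z up, the work surface at z = 0. Lengths are in m, angles in rad, forces in N, time in s.
With the tool pointing down it reaches from about 0.4 to 0.85 m from the base axis. Payload 10.4 kg.
Tool frame: the origin (TCP) lies midway between the tips of the shut fingers; the grasp point (between the pads) lies 19 mm behind it (manip.hold_point_z is the distance from the TCP to the grasp point, in m); z points along the fingers, y is the line along which they close (so a half turn about z gives the same grasp; the last joint's range is limited). The gripper opens to 85 mm and grips with 20 to 120 N. Pads are 22 mm wide; open, the fingers measure 114 mm over their backs; the gripper's body (76 mm by 85 mm) begins 54 mm behind the grasp point. The pads swing forward as they close: fully open they stand 13 mm farther back than shut.
Start: joints at [-1.146, 0.332, -0.065, 1.46, 0.022, 1.35, -0.088], TCP at [0.271, 0.563, 0.231] pointing down, gripper open.
Joint ranges: [-2.6, 2.6], [-0.5, 2.12], [-1.47, 1.34], [0.16, 2.42], [-1.27, 4.41], [0.06, 2.06], [-2.6, 2.6]. Speed limits (rad/s): [2.22, 2.22, 2.79, 2.79, 3.14, 3.14, 3.14].

### API

Orientations are given as a unit quaternion [x, y, z, w].
In Python, from workcell import manip, eyes, job gives the robot as it stands.
- The arm moves only by the shell command python3 -m crank 'ROWS' [FORCE]. ROWS is JSON, a list that holds one entry, the list of rows, each a list of 7 numbers: the finger opening in cm, from 0 to 8.54, then the shift along the world's x, y, z in cm, then the turn, a rotation vector about the world's x, y, z in degrees. In form: [[[hand, x, y, z, ax, ay, az], ...]]. A call has 1 to 20 rows; each row shifts and turns the commanded pose from where the row before left it; what a row does not reach is not made up. A row lasts 1/8 s, in which the tool goes at most 62.5 mm and 10.7 degrees, less where a joint would pass 70% of its speed; a pose out of reach is approached as far as the arm can. A call with a gripper value outside its range is refused whole. The fingers move at their own pace and stop on an object; FORCE is the grip in N (left out, the last holds). Time passes only in rows, so rows that do not move let the fingers close. It gives the time, the measured TCP pose, the force, the opening and the grip force at its end, in the units of the state.
- manip.get_obs(): the state, without advancing time (a new reading comes with each control period).
- eyes.camera(name): name is "side" or "top" or "wrist"; returns (picture, depth): 400x640x3 uint8, red, green, blue; 400x640 float32, m along the optical axis (not along the pixel's ray), 0 where there is no reading.
- eyes.camera_params(name): a dict with "fx", "fy", "cx", "cy" (pixels), "world_from_camera" (4x4, takes a point from camera to world coordinates); the wrist camera has in their place "hand_eye" (4x4, takes a point from camera to tool coordinates, whose origin is the TCP and whose axes are the flange's). Camera axes: x right, y down, z forward; pixel columns grow to the right and rows downward; lengths in m; the calibration is good to about 2 mm. A picture is of the moment at which its call begins: read the wrist's pose just before it. camera_params takes no time and is no camera call.
- job.hand_in(): hands the job in; it is judged then, once.
The state is a dict: "clock": time; "joint_pos": joint angles; "joint_velocities": joint speeds; "tau": joint torques, N m; "position": TCP position; "ee_rot": TCP orientation; "ft_force": force on the tool from outside, world axes, zero at the start; "torque": the same for the moment, N m; "grip_width": opening from 0.0 (shut) to 1.0 (fully open); "grasp_force": force on a finger pad.
Only numpy, scipy, OpenCV 4.12 (cv2) and the standard library are available. Lean on these libraries where they do the work, as an engineer would, in place of code of your own. Each camera call takes 0.05 s, during which the arm holds its last target. There are 200 camera calls.

### The job

The cordless lamp of the animation set lies face down on the bench. Press its orange snap tab fully in, then push the released battery cover by its yellow step along the rails until the battery well is completely open, and leave the cover lying flat on the rails. Do it with the fingertips: do not lift the cover, and leave the lens, the tape roll, the toy chair and the spare battery where they are.

Things in the scene. Friction and masses are not known exactly. Their poses are not given: they have to be found in the camera images.
- lamp: Fixed black lamp housing, face down: 150 mm in x, y from -75 to +185, flat deck 45 mm high. Origin: on the bench, under the middle of the cover's seat; z up. Under the cover is the battery well (64 mm in x, 60 mm in y, centred on the origin; blue battery). A grey back stop (top 55 mm above the bench) closes the seat at y = -41.5. Between the rails the deck is free but for the tab.
- rail_end (a point): End of the slide way: lamp x = 0, y = +165 mm, 49 mm above the bench, level with the rail tops. Two aluminium rails (10 mm wide, 4 mm high, at lamp x = -40 and +40) run from y = -40 to here; the cover slides on them to lamp +y only. Grey guide walls at x = -50 and +50 (tops 59.5 mm up) flank them; over the seat their lips reach in to x = -40.5 and +40.5 and hold the cover down. No end stop.
- tab_press (a point): Point to press on top of the orange snap tab (flat, dark stripes; 30 mm in lamp x, y from 42 to 83 mm). In the lamp's frame x = 0, y = +66 mm; 58 mm above the bench with the tab out, 47 mm fully in (deck at 45). It lies 26 mm from the cover's edge: keep the finger off the cover while pressing.
- tab (a joint): How far the tab is pressed straight down, in m: 0 is out (it blocks the cover; it starts at 0 to 0.002), 0.011 is fully in, at its stop and 2 mm below the cover's underside. It clears the cover from 0.009. It resists with about 4 N and stays where it is pressed.
- cover: Loose white battery cover, a plate 90 mm (x) by 80 mm (y) by 6 mm, about 80 g. Origin: centre of its underside; axes as the lamp's; seated at lamp x = 0, y = 0, underside 49 mm above the bench. 1.5 mm of side play. Once it has moved over 70 mm to lamp +y the well is completely open; from 125 mm its front edge passes the rail ends, and beyond 150 mm it tips off.
- push_face (a point): Middle of the upright rear face (looks to lamp -y) of the yellow step on the cover: 50 mm wide, 12 mm high above the cover's top, which is 55 mm above the bench. In the cover's frame x = 0, y = -4 mm, z = 12 mm. Beyond the face the step slopes down. Put a fingertip behind it, over the flat rear 36 mm of the cover, and push to lamp +y; it slides with about 1 N.
- lens: Bystander: black camera lens standing upright, 72 mm across, 75 mm high; origin at the centre of its underside.
- tape: Bystander: blue roll of tape lying flat, 90 mm across, 19 mm high; origin at the centre of its underside.
- chair: Bystander: toy wooden chair, 50 by 50 mm, 100 mm high; origin under its centre.
- spare: Bystander: spare blue battery lying flat, 52 by 52 by 23 mm; origin at the centre of its underside.
Mind the look-alikes: they are no part of the job. Several things have the shape of the cover; the one meant has the colours described above.

How it is judged:
On the way, in this order (a step that is already met when the one before it is completed fails the run):
1. the tab is pressed in far enough to free the cover, the cover still on its seat (value of joint tab above 0.009 m and y of cover in the frame of lamp below 0.01 m), for 0.1 s.
2. the cover has been pushed clear of the battery well (y of cover in the frame of lamp above 0.0695 m), for 0.1 s.
At the end, for the whole second after the job is handed in: The cover has moved at least 69.5 mm (and less than 150 mm) along the rails from its seat, lies flat on them (within 3 mm in height and 4 degrees) and at rest; the tab is still in (8.5 mm or more) (y of cover in the frame of lamp between 0.0695 and 0.15 m and z of cover in the frame of lamp between 0.046 and 0.052 m and angle between cover's own z axis and vertical below 0.07 rad and linear speed of cover below 0.01 m/s and value of joint tab above 0.0085 m); the robot touches nothing.
It fails at once if the cover is lifted more than 8 mm or tipped (z of cover in the frame of lamp above 0.057 m or angle between cover's own z axis and vertical above 0.3 rad).
It fails at once if a bystander is moved more than 15 mm (distance of any of lens, tape, chair, spare from where it was at the start of the episode above 0.015 m).
It also fails if it takes over 40 s, if anything falls off the work surface, if the arm or the gripper's body presses on something with over 40 N, if the wrist force passes 120 N, or if a joint passes its speed limit or range.

## Working session

There is one attempt and no reset: what is moved stays moved. The work goes in short steps, Python scripts to look and compute and a shell command to move; the robot and the scene stay as the last step left them, time stands still between calls to the robot, and variables do not carry over. Pictures are saved under pics/ and viewed, at most 10 in all, crops included, and the job is handed in when it is done.

```bash
mkdir -p pics
python3 - <<'E'
from workcell import manip, eyes, job
import cv2, numpy as np
for n in ("top","side"):
    p,d=eyes.camera(n); cv2.imwrite(f"pics/{n}0.png",p[:,:,::-1]); np.savez(f"pics/{n}0.npz",p=p,d=d)
    k=eyes.camera_params(n); print(n,k["fx"],k["cx"],k["cy"],np.round(k["world_from_camera"],3).tolist())
o=manip.get_obs(); print(o["clock"],o["position"],o["ee_rot"],o["ft_force"],manip.hold_point_z)
E
```

```text
top 452.4064731959179 316.1306643234326 202.4353857143033 [[-0.029, -0.994, 0.108, 0.423], [-1.0, 0.028, -0.007, -0.092], [0.004, -0.108, -0.994, 1.065], [0.0, 0.0, 0.0, 1.0]]
side 410.47402017956574 328.6695603936775 204.6816486744396 [[-0.968, -0.192, 0.164, 0.383], [-0.252, 0.718, -0.648, 0.552], [0.007, -0.669, -0.743, 0.781], [0.0, 0.0, 0.0, 1.0]]
0.1 [0.27047867 0.56308107 0.23059331] [ 2.22036038e-01  9.75038255e-01 -6.21387050e-04 -1.13349547e-04] [-0.14362387  0.33819614  0.07788024] 0.0187
```

View pics/top0.png

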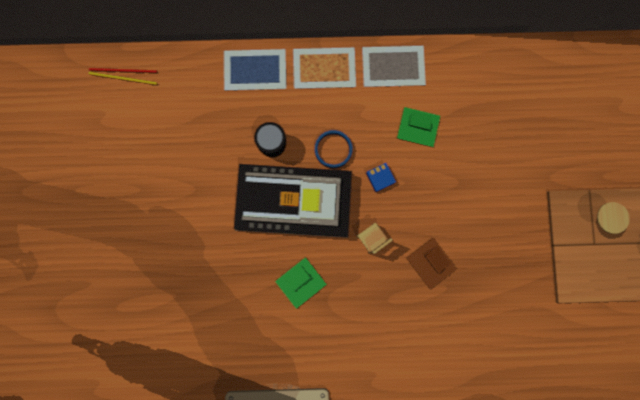

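View pics/side0.png

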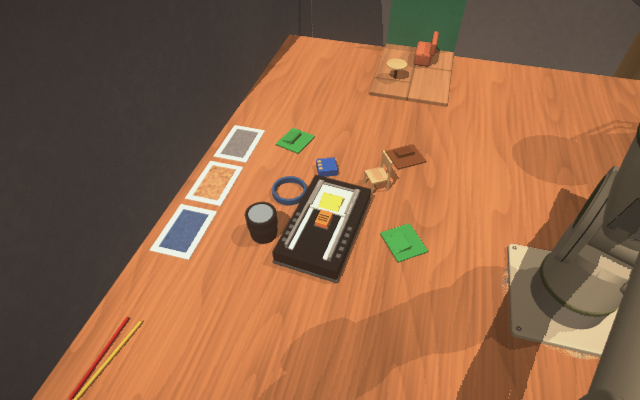

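The top view shows the lamp at about (293,201), with its cover (white plate, yellow step) at (318,200) and the orange tab at (289,199). The plates of the same shape are green at (419,127) and (301,283) and brown at (432,263). Only the white one with the yellow step, on the lamp's rails, fits the description. The side view shows it at (330,202) and the tab at (323,219). Next I'll enlarge it and measure from both views.

```bash
cat > h.py <<'E'
import numpy as np, cv2
from workcell import eyes
def cloud(n,d,T=None):
    k=eyes.camera_params(n); T=np.array(k["world_from_camera"]) if T is None else T
    v,u=np.mgrid[:400,:640]; P=np.stack([(u-k["cx"])/k["fx"]*d,(v-k["cy"])/k["fy"]*d,d],-1)
    return P@T[:3,:3].T+T[:3,3]
def colour(p,w,name):
    hsv=cv2.cvtColor(p,cv2.COLOR_RGB2HSV); h,s,v=[hsv[...,i].astype(int) for i in range(3)]
    m={"yellow":(h>24)&(h<36)&(s>150)&(v>110),"orange":(h>8)&(h<20)&(s>190)&(v>150),"white":(s<50)&(v>120)}[name]
    r=np.zeros_like(m); u0,u1,v0,v1=w; r[v0:v1,u0:u1]=m[v0:v1,u0:u1]; return r
E
python3 - <<'E'
from h import *
W={"top":(232,355,160,240),"side":(270,375,172,282)}
ray={}
for n in W:
    z=np.load(f"pics/{n}0.npz"); p,d=z["p"],z["d"]; X=cloud(n,d)
    u0,u1,v0,v1=W[n]; ok=np.zeros(d.shape,bool); ok[v0:v1,u0:u1]=True; ok&=d>0
    T=np.array(eyes.camera_params(n)["world_from_camera"]);
    for c in ("yellow","orange","white"):
        m=colour(p,(W[n]),c)&ok
        if c=="orange": m&=X[...,2]>.048
        q=X[m]; r=cv2.minAreaRect((q[:,:2]*1000).astype(np.float32))
        print(n,c,m.sum(),"med",np.median(q,0).round(4),"rect",np.round(r[0],1),np.round(r[1],1),round(r[2],1))
        vv,uu=np.nonzero(m); k=eyes.camera_params(n)
        dr=T[:3,:3]@[(uu.mean()-k["cx"])/k["fx"],(vv.mean()-k["cy"])/k["fy"],1]; ray.setdefault(c,[]).append((T[:3,3],dr))
    m=ok&(X[...,2]>.035)&(X[...,2]<.053); q=X[m]
    r=cv2.minAreaRect((q[:,:2]*1000).astype(np.float32)); print(n,"housing",np.round(r[0],1),np.round(r[1],1),round(r[2],1), "bench z",np.median(X[300:330,330:370,2]).round(4),"deck z",np.median(q[:,2]).round(4))
for c,((a,b),(e,f)) in ray.items():
    s=np.linalg.lstsq(np.stack([b,-f],1),e-a,rcond=None)[0]; print("stereo",c,((a+s[0]*b+e+s[1]*f)/2).round(4),"gap",np.linalg.norm(a+s[0]*b-e-s[1]*f).round(4))
z=np.load("pics/top0.npz")["p"]; s=np.load("pics/side0.npz")["p"]
a=cv2.resize(z[155:245,225:365],None,fx=5,fy=5,interpolation=3);cv2.imwrite("pics/crop.png",a[:,:,::-1])
E
```

```text
top yellow 333 med [ 0.5392 -0.0862  0.061 ] rect [539.4 -86.7] [36.1 47.6] 84.3
top orange 100 med [ 0.5429 -0.0477  0.0571] rect [544.2 -39.2] [37.  25.8] 83.2
top white 1488 med [ 0.5356 -0.0871  0.0535] rect [544.5 -41. ] [209.4 101.6] 84.1
top housing [543.2 -47.3] [260.4 150.3] 84.7 bench z -0.0009 deck z 0.0449
side yellow 219 med [ 0.539  -0.086   0.0612] rect [539.2 -85.7] [33.7 47.1] 83.6
side orange 0 med [nan nan nan] rect [0. 0.] [0. 0.] 0.0
side white 1057 med [ 0.5401 -0.0638  0.0536] rect [603.7 -61.3] [238.8 225.8] 84.5
side housing [554.7 -77.8] [323.5 179.4] 84.2 bench z -0.0001 deck z 0.0451
stereo yellow [ 0.539  -0.0867  0.0603] gap 0.0006
 ** On entry to DLASCL parameter number  4 had an illegal value
 ** On entry to DLASCL parameter number  4 had an illegal value
 ** On entry to DLASCL parameter number  4 had an illegal value
 ** On entry to DLASCL parameter number  4 had an illegal value
 ** On entry to DLASCL parameter number  5 had an illegal value
 ** On entry to DLASCL parameter number  4 had an illegal value
  return _methods._mean(a, axis=axis, dtype=dtype,
  ret = um.true_divide(
<stdin>:14: RuntimeWarning: Mean of empty slice.
  ret = ret.dtype.type(ret / rcount)
Traceback (most recent call last):
numpy.linalg.LinAlgError: SVD did not converge in Linear Least Squares
```

Run:
```python
from h import *
z=np.load("pics/top0.npz"); p=z["p"]
cv2.imwrite("pics/crop.png",cv2.resize(p[155:245,225:365],None,fx=5,fy=5,interpolation=3)[:,:,::-1])
# bystanders: height blobs
X=cloud("top",z["d"])
for n,(u,v) in dict(lens=(270,139),chair=(374,237),spare=(381,178)).items(): print(n,X[v,u].round(3))
a=np.radians(84.7); y=np.array([np.cos(a),np.sin(a)]); o=np.array([543.2,-47.3])-55*y
for l in (-4,-19,0,62.5,66): print(l,(o+l*y).round(1))
```

```text
lens [0.678 0.    0.071]
chair [ 0.452 -0.228  0.042]
spare [ 0.59  -0.253  0.022]
-4 [ 537.8 -106. ]
-19 [ 536.4 -121. ]
0 [ 538.1 -102.1]
62.5 [543.9 -39.8]
66 [544.2 -36.3]
```

View pics/crop.png

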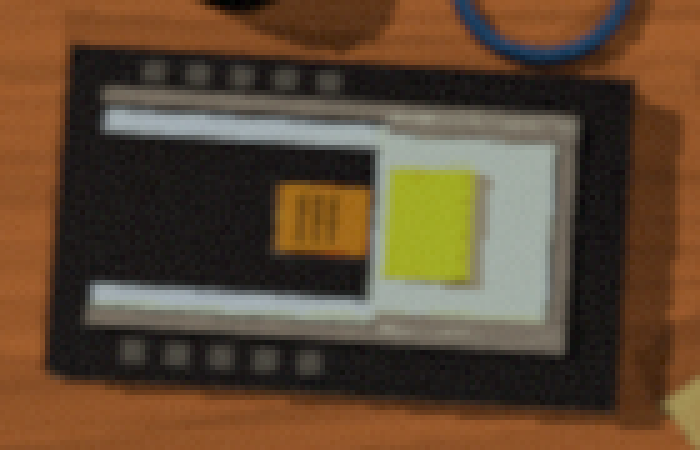

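The crop confirms it: the white cover with its yellow step (crop 430,225) is seated on the rails, and the orange striped tab (crop 322,218) sits next to it. The rear face of the step looks right, which is lamp -y and roughly world -y. The measured points match the text (housing 260x150 mm, deck 45 mm, tab top 57 mm, stereo height of the yellow step 60 mm). I'll move above the tab with the fingers shut.

```bash
python3 -m crank '[[[0,1.82,-4,-0.4,0,0,1.36],[0,1.82,-4,-0.4,0,0,1.36],[0,1.82,-4,-0.4,0,0,1.36],[0,1.82,-4,-0.4,0,0,1.36],[0,1.82,-4,-0.4,0,0,1.36],[0,1.82,-4,-0.4,0,0,1.36],[0,1.82,-4,-0.4,0,0,1.36],[0,1.82,-4,-0.4,0,0,1.36],[0,1.82,-4,-0.4,0,0,1.36],[0,1.82,-4,-0.4,0,0,1.36],[0,1.82,-4,-0.4,0,0,1.36],[0,1.82,-4,-0.4,0,0,1.36],[0,1.82,-4,-0.4,0,0,1.36],[0,1.82,-4,-0.4,0,0,1.36],[0,1.82,-4,-0.4,0,0,1.36],[0,0,0,0,0,0,0],[0,0,0,0,0,0,0]]]'
cat > near.py <<'E'
import sys
from h import *
from workcell import manip
from scipy.spatial.transform import Rotation as R
o=manip.get_obs(); p,d=eyes.camera("wrist"); k=eyes.camera_params("wrist")
T=np.eye(4); T[:3,:3]=R.from_quat(o["ee_rot"]).as_matrix(); T[:3,3]=o["position"]
print("tcp",np.round(o["position"],4),"tooly deg",np.degrees(np.arctan2(T[1,1],T[0,1])).round(1),"tilt",np.round(T[:3,2],3),"F",np.round(o["ft_force"],1),"t",o["clock"])
X=cloud("wrist",d,T@np.array(k["hand_eye"])); near=(d>0)&(np.hypot(X[...,0]-.54,X[...,1]+.05)<.16)
for c in ("yellow","orange"):
    m=colour(p,(0,640,0,400),c)&near&(X[...,2]>.044); q=X[m]
    if len(q)>30:
        r=cv2.minAreaRect((q[:,:2]*1000).astype(np.float32)); print(c,m.sum(),"z",np.percentile(q[:,2],[5,50,95]).round(4),"rect",np.round(r[0],1),np.round(r[1],1),round(r[2],1))
cv2.imwrite(f"pics/{sys.argv[1]}.png",p[:,:,::-1])
E
python3 near.py w1
```

```text
clock: 2.22
position: [0.5433, -0.0361, 0.171]
ee_rot: [0.046, 0.999, 0.0, -0.0]
ft_force: [-0.0, 0.5, -0.0]
grip_width: -0.001
grasp_force: 0.0
tcp [ 0.5433 -0.0361  0.171 ] tooly deg 84.7 tilt [-0.001  0.    -1.   ] F [-0.   0.5 -0. ] t 2.225
yellow 42 z [0.059  0.063  0.0669] rect [526.6 -94.9] [10.9 41.8] 48.2
orange 89 z [0.0494 0.0535 0.057 ] rect [530.4 -44.2] [18.5 44.3] 24.4
```

View pics/w1.png

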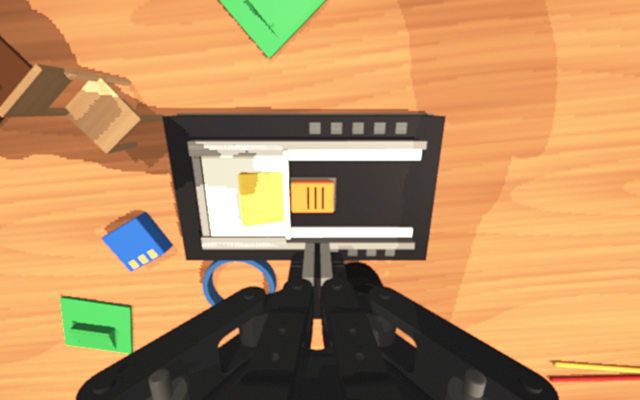

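The wrist view shows the tab at (313,196), its stripes at (315,198), the yellow step at (261,198) and the cover's front edge at u≈289. The picture is brighter than my colour limits allow for, so I'll check with the pixel boxes.

Run:
```python
from h import *
from workcell import manip
from scipy.spatial.transform import Rotation as R
o=manip.get_obs(); k=eyes.camera_params("wrist"); T=np.eye(4); T[:3,:3]=R.from_quat(o["ee_rot"]).as_matrix(); T[:3,3]=o["position"]; T=T@np.array(k["hand_eye"])
p,d=eyes.camera("wrist"); X=cloud("wrist",d,T)
h,s,v=[c.astype(int) for c in cv2.split(cv2.cvtColor(p,cv2.COLOR_RGB2HSV))]
for n,w,lo,hi in (("yellow",(230,290,160,235),24,36),("orange",(288,345,170,222),12,23)):
    m=np.zeros(d.shape,bool); m[w[2]:w[3],w[0]:w[1]]=True; m&=(h>=lo)&(h<=hi)&(s>110)&(v>140)&(d>0)
    q=X[m]; r=cv2.minAreaRect((q[:,:2]*1000).astype(np.float32)); print(n,m.sum(),"z",np.percentile(q[:,2],[5,50,95]).round(4),np.round(r[0],1),np.round(r[1],1),round(r[2],1))
```

```text
yellow 1756 z [0.0556 0.0606 0.0665] [538.  -87.3] [37.5 49.1] 85.0
orange 1239 z [0.0561 0.0572 0.0584] [544.3 -39.2] [42.  32.6] 84.6
```

The near view agrees with the top view to within 1 mm (tab centre 544.3, -39.2; top 57 mm). I'll go down onto the tab.

```bash
python3 -m crank '[[[0,0.1,0,-3,0,0,0],[0,0,0,-3,0,0,0],[0,0,0,-3,0,0,0],[0,0,0,-1.4,0,0,0],[0,0,0,-0.5,0,0,0],[0,0,0,-0.4,0,0,0],[0,0,0,-0.4,0,0,0],[0,0,0,-0.4,0,0,0],[0,0,0,-0.4,0,0,0],[0,0,0,0,0,0,0]]]'
```

```text
clock: 3.58
position: [0.5453, -0.0364, 0.0471]
ee_rot: [0.046, 0.999, 0.0, 0.001]
ft_force: [-1.3, 1.4, 10.5]
grip_width: -0.0
grasp_force: 5.1
```

10.5 N at 47.1 mm suggests the tab is at its stop. I'll press slightly harder to confirm, then rise and check.

```bash
python3 -m crank '[[[0,0,0,-0.15,0,0,0],[0,0,0,0,0,0,0]]]'; python3 -m crank '[[[0,0,0,1.15,0,0,0],[0,0,0,3,0,0,0],[0,0,0,4,0,0,0],[0,0,0,4,0,0,0],[0,0,0,0,0,0,0]]]'
python3 - <<'E'
from h import *
from workcell import manip
from scipy.spatial.transform import Rotation as R
o=manip.get_obs(); k=eyes.camera_params("wrist"); T=np.eye(4); T[:3,:3]=R.from_quat(o["ee_rot"]).as_matrix(); T[:3,3]=o["position"]; T=T@np.array(k["hand_eye"])
p,d=eyes.camera("wrist"); X=cloud("wrist",d,T); cv2.imwrite("pics/w2.png",p[:,:,::-1])
h,s,v=[c.astype(int) for c in cv2.split(cv2.cvtColor(p,cv2.COLOR_RGB2HSV))]
B=(abs(X[...,0]-.542)<.04)&(d>0)
for n,y0,y1,lo,hi in (("yellow",-.125,-.055,24,36),("orange",-.065,-.01,8,23)):
    m=B&(X[...,1]>y0)&(X[...,1]<y1)&(h>=lo)&(h<=hi)&(s>110)&(v>110)
    q=X[m]; r=cv2.minAreaRect((q[:,:2]*1000).astype(np.float32)); print(n,m.sum(),"z",np.percentile(q[:,2],[5,50,95]).round(4),np.round(r[0],1),np.round(r[1],1),round(r[2],1))
E
```

```text
clock: 3.82
position: [0.5454, -0.0365, 0.0469]
ee_rot: [0.046, 0.999, 0.001, 0.001]
ft_force: [-8.7, 1.9, 26.5]
grip_width: -0.0
grasp_force: 13.3
clock: 4.45
position: [0.5463, -0.0369, 0.1692]
ee_rot: [0.046, 0.999, 0.0, 0.003]
ft_force: [0.4, 0.2, -0.2]
grip_width: 0.001
grasp_force: 0.0
yellow 1746 z [0.0555 0.0605 0.0666] [538.4 -81.5] [48.9 48.8] 85.2
orange 1291 z [0.0451 0.0465 0.2149] [542.1 -42.5] [46.7 30.3] 84.4
```

The tab is in: 26 N at the stop, and its top now measures 46.5 mm. The cover is still seated, with the step's rear edge at y≈-106 mm. I'll go over the flat rear part of the cover.

```bash
python3 -m crank '[[[0,-0.5,-4.35,0,0,0,0],[0,-0.5,-4.35,0,0,0,0],[0,0,0,-4,0,0,0],[0,0,0,-4,0,0,0],[0,0,0,-1,0,0,0],[0,0,0,0,0,0,0],[0,0,0,0,0,0,0]]]'; python3 near.py w3
```

```text
clock: 5.38
position: [0.5355, -0.1238, 0.0776]
ee_rot: [0.046, 0.999, -0.0, 0.001]
ft_force: [-0.2, 0.6, 0.7]
grip_width: -0.002
grasp_force: 0.0
tcp [ 0.5355 -0.1238  0.0776] tooly deg 84.7 tilt [ 0.002 -0.    -1.   ] F [-0.2  0.6  0.7] t 5.375
yellow 3927 z [0.0557 0.0617 0.0667] rect [538.  -87.4] [38.5 49.9] 84.6
```

View pics/w3.png

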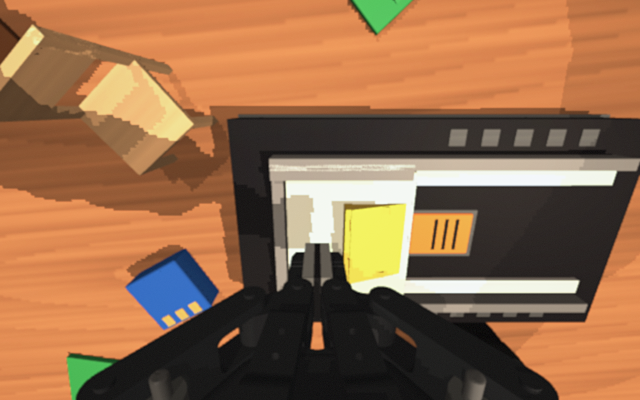

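The fingertips at (318,262) stand behind the yellow face (u≈345), over the flat rear of the cover. I'll lower to 60 mm and push along lamp +y.

```bash
python3 -m crank '[[[0,0.03,0,-0.9,0,0,0],[0,0,0,-0.85,0,0,0],[0,0,0,0,0,0,0],[0,0.04,0.4,0,0,0,0],[0,0.04,0.4,0,0,0,0],[0,0.05,0.5,0,0,0,0],[0,0.05,0.5,0,0,0,0],[0,0.05,0.5,0,0,0,0],[0,0.05,0.5,0,0,0,0],[0,0.05,0.5,0,0,0,0],[0,0.05,0.5,0,0,0,0],[0,0,0,0,0,0,0]]]'; python3 near.py w4
```

```text
clock: 6.92
position: [0.5388, -0.085, 0.0588]
ee_rot: [0.045, 0.999, 0.0, -0.0]
ft_force: [-0.8, 0.1, -0.5]
grip_width: 0.001
grasp_force: 0.0
tcp [ 0.5388 -0.085   0.0588] tooly deg 84.8 tilt [-0.  0. -1.] F [-0.8  0.1 -0.5] t 6.925
yellow 3991 z [0.0556 0.0611 0.0664] rect [541.4 -52.1] [37.4 49.6] 84.9
```

The cover has moved 35 mm for a tool travel of 39 mm. I'll push 54 mm more, to about 89 mm, then back off and rise.

```bash
python3 -m crank '[[[0,0.05,0.5,0,0,0,0],[0,0.05,0.5,0,0,0,0],[0,0.05,0.5,0,0,0,0],[0,0.04,0.5,0,0,0,0],[0,0.05,0.5,0,0,0,0],[0,0.04,0.5,0,0,0,0],[0,0.05,0.5,0,0,0,0],[0,0.04,0.5,0,0,0,0],[0,0.05,0.5,0,0,0,0],[0,0.03,0.4,0,0,0,0],[0,0.03,0.3,0,0,0,0],[0,0.02,0.2,0,0,0,0],[0,0,0,0,0,0,0]]]'; python3 near.py w5
python3 -m crank '[[[0,-0.05,-0.5,0,0,0,0],[0,-0.03,-0.3,0.5,0,0,0],[0,0,0,3,0,0,0],[0,0,0,4,0,0,0],[0,0,0,4,0,0,0],[0,0,0,0,0,0,0],[0,0,0,0,0,0,0]]]'; python3 near.py w6
python3 - <<'E'
from h import *
p,d=eyes.camera("side"); cv2.imwrite("pics/side1.png",cv2.resize(p[130:290,220:440],None,fx=3,fy=3)[:,:,::-1])
E
```

```text
clock: 8.6
position: [0.5437, -0.0315, 0.0588]
ee_rot: [0.046, 0.999, 0.0, 0.0]
ft_force: [-0.8, -0.0, -0.9]
grip_width: 0.001
grasp_force: 0.0
tcp [ 0.5437 -0.0315  0.0588] tooly deg 84.8 tilt [ 0.  0. -1.] F [-0.8 -0.  -0.9] t 8.6
yellow 3962 z [0.0555 0.0611 0.0664] rect [546.7   1.4] [37.6 49.7] 84.2
orange 241 z [0.0454 0.0463 0.0472] rect [540.5 -57.6] [ 3.9 28.6] 85.0
clock: 9.52
position: [0.5426, -0.0397, 0.1735]
ee_rot: [0.046, 0.999, 0.0, -0.0]
ft_force: [-0.4, 0.1, 0.0]
grip_width: -0.002
grasp_force: 0.0
tcp [ 0.5426 -0.0397  0.1735] tooly deg 84.7 tilt [-0.  0. -1.] F [-0.4  0.1  0. ] t 9.525
yellow 41 z [0.0579 0.0633 0.067 ] rect [534.8 -11.4] [23.3 50.4] 48.7
```

View pics/w6.png

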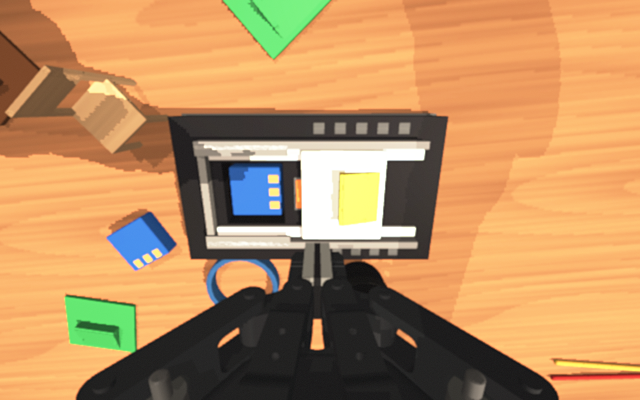

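View pics/side1.png

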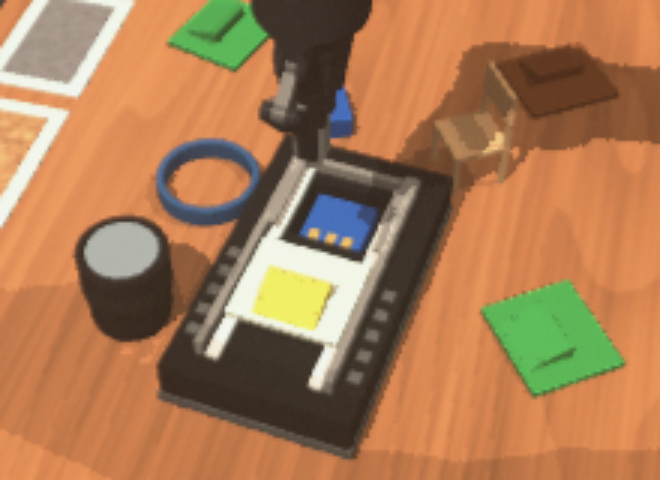

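Both pictures show the cover flat on the rails and the well (blue battery, wrist 257,190) fully open. The cover moved about 89 mm (step centre from y = -87.3 to +1.4 mm), the tab is in at 46.3 mm and the robot is clear.

```bash
python3 -c "
from workcell import job; print(job.hand_in())"
```

```text
the job is handed in; nothing more can be done
None
```

The job is handed in: the tab is fully in, and the cover was slid about 89 mm and lies flat on the rails with the battery well open; the robot never went near the lens, tape, chair or spare battery, and the hand-in returned no verdict.

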